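# Find the unlatched access panel and push it open

### The job

One of the four identical panels on top of the grey service box has been left unlatched. With the fingertips, press the panels one after another to find the one that rocks, and push that one down at its edge until it stands fully open; do not force the latched ones, lift nothing, and leave the small things round the box where they stand.

Things in the scene. Friction and masses are not known exactly. Their poses are not given: they have to be found in the camera images.
- service_box: Grey bench service box, 202 x 202 mm, 66 mm high, fixed to the worktop; origin at the centre of its underside, z up, x away from the robot (turned by its yaw). It is divided into 2 x 2 open compartments of 92 x 92 mm (inside), 60 mm deep, with 6 mm walls between; each is closed by one tilting panel. Five loose small objects stand on the worktop close beside it, 8 to 60 mm off its walls.
- panel_a_top (a point): Centre of the upper face of the near left panel (seen from the robot, box unturned): a plain aluminium plate 84 x 84 x 5 mm, its face 2.5 mm below the rim of the box. Its pivot runs along the panel's y axis through the plate's middle (2.5 mm below this point), so its two x edges (marked by one low rib each, 34 mm from the pivot) can tip down into the compartment. The point tilts with the panel.
- panel_a (a joint): Tilt of the near left panel, rad: 0 level, positive with its +x edge down, negative with its -x edge down, stops at +-1.1. Just one panel, not always the same, is unlatched: it rocks either way under 1 to 2 N and stays where it is left. The others rest on sprung catches: pressed 26 mm from the pivot they give 2 to 3 mm at 10 to 20 N, tilt at most 0.1 rad and spring back to within 0.02 rad.
- panel_b_top (a point): Centre of the upper face of the near right panel (seen from the robot, box unturned): a plain aluminium plate 84 x 84 x 5 mm, its face 2.5 mm below the rim of the box. Its pivot runs along the panel's y axis through the plate's middle (2.5 mm below this point), so its two x edges (marked by one low rib each, 34 mm from the pivot) can tip down into the compartment. The point tilts with the panel.
- panel_b (a joint): Tilt of the near right panel, rad: 0 level, positive with its +x edge down, negative with its -x edge down, stops at +-1.1. Just one panel, not always the same, is unlatched: it rocks either way under 1 to 2 N and stays where it is left. The others rest on sprung catches: pressed 26 mm from the pivot they give 2 to 3 mm at 10 to 20 N, tilt at most 0.1 rad and spring back to within 0.02 rad.
- panel_c_top (a point): Centre of the upper face of the far left panel (seen from the robot, box unturned): a plain aluminium plate 84 x 84 x 5 mm, its face 2.5 mm below the rim of the box. Its pivot runs along the panel's y axis through the plate's middle (2.5 mm below this point), so its two x edges (marked by one low rib each, 34 mm from the pivot) can tip down into the compartment. The point tilts with the panel.
- panel_c (a joint): Tilt of the far left panel, rad: 0 level, positive with its +x edge down, negative with its -x edge down, stops at +-1.1. Just one panel, not always the same, is unlatched: it rocks either way under 1 to 2 N and stays where it is left. The others rest on sprung catches: pressed 26 mm from the pivot they give 2 to 3 mm at 10 to 20 N, tilt at most 0.1 rad and spring back to within 0.02 rad.
- panel_d_top (a point): Centre of the upper face of the far right panel (seen from the robot, box unturned): a plain aluminium plate 84 x 84 x 5 mm, its face 2.5 mm below the rim of the box. Its pivot runs along the panel's y axis through the plate's middle (2.5 mm below this point), so its two x edges (marked by one low rib each, 34 mm from the pivot) can tip down into the compartment. The point tilts with the panel.
- panel_d (a joint): Tilt of the far right panel, rad: 0 level, positive with its +x edge down, negative with its -x edge down, stops at +-1.1. Just one panel, not always the same, is unlatched: it rocks either way under 1 to 2 N and stays where it is left. The others rest on sprung catches: pressed 26 mm from the pivot they give 2 to 3 mm at 10 to 20 N, tilt at most 0.1 rad and spring back to within 0.02 rad.
- mould_cup_0: Bystander, a small round open green cup 40 mm across, 28 mm high, loose on the worktop beside the service box; origin at the centre of its underside.
- specimen_3: Bystander, a round red disc-shaped specimen 25 mm across, 19 mm high, loose on the worktop beside the service box; origin at the centre of its underside.
- loupe: Bystander, a black stand loupe 36 mm across, 42 mm high, loose on the worktop beside the service box; origin at the centre of its underside.
- specimen_1: Bystander, a round black disc-shaped specimen 30 mm across, 18 mm high, loose on the worktop beside the service box; origin at the centre of its underside.
- clay_block: Bystander, a tan block 61 x 33 x 22 mm, loose on the worktop beside the service box; origin at the centre of its underside.

How it is judged:
At the end, for the whole second after the job is handed in: One panel (only the unlatched one can) is tilted by more than 0.85 rad (about 49 degrees) of its 1.1 rad travel, either way, and all panels are at rest (under 0.05 rad/s) (((value of joint panel_a above 0.85 rad or value of joint panel_a below -0.85 rad) or (value of joint panel_b above 0.85 rad or value of joint panel_b below -0.85 rad) or (value of joint panel_c above 0.85 rad or value of joint panel_c below -0.85 rad) or (value of joint panel_d above 0.85 rad or value of joint panel_d below -0.85 rad)) and velocity of joint panel_a between -0.05 and 0.05 rad/s and velocity of joint panel_b between -0.05 and 0.05 rad/s and velocity of joint panel_c between -0.05 and 0.05 rad/s and velocity of joint panel_d between -0.05 and 0.05 rad/s); the robot touches nothing.
It fails at once if a panel is pressed with more than 60 N (contact force between any of the arm, the fingers and panel_a above 60 N or contact force between any of the arm, the fingers and panel_b above 60 N or contact force between any of the arm, the fingers and panel_c above 60 N or contact force between any of the arm, the fingers and panel_d above 60 N).
It fails at once if one of the small things round the box is moved by more than 15 mm or lifted (distance of any of mould_cup_0, specimen_3, loupe, specimen_1, clay_block from where it was at the start of the episode above 0.015 m).
It also fails if it takes over 48 s, if anything falls off the work surface, if the arm or the gripper's body presses on something with over 40 N, if the wrist force passes 120 N, or if a joint passes its speed limit or range.

### The arm

A 6-joint arm with a two-finger parallel gripper is mounted at the origin on a cart in front of the work surface, level with it; the furniture and walls round the work are solid. World frame = base frame: x ahead of the robot, y to its left, z up, the work surface at z = 0. Lengths are in m, angles in rad, forces in N, time in s.
With the tool pointing down it reaches from about 0.35 to 0.85 m from the base axis. Payload 8.1 kg.
Tool frame: the origin (TCP) lies on the centre line of the jaws, within the pads' length; the fingertips stand 17 mm ahead of it and the grasp point (between the pads) lies 2 mm behind it; z points along the fingers, y is the line along which they close (so a half turn about z gives the same grasp; the last joint's range is limited). The gripper opens to 85 mm and grips with 20 to 120 N. Pads are 22 mm wide; open, the fingers measure 114 mm over their backs; the gripper's body (76 mm by 85 mm) begins 54 mm behind the grasp point. The pads swing forward as they close: fully open they stand 13 mm farther back than shut.
Start: joints at [-1.401, 0.13, 1.488, -0, 1.523, -0.085], TCP at [0.151, -0.581, 0.248] pointing down, gripper open.
Joint ranges: [-2.96, 2.96], [-0.89, 2.26], [0.02, 2.5], [-1.34, 4.48], [0, 2.73], [-2.66, 2.66]. Speed limits (rad/s): [2.39, 2.39, 2.79, 3.14, 3.14, 3.14].

### API

Orientations are given as [roll, pitch, yaw] about the fixed x, y, z axes, in that order (R = Rz(yaw) Ry(pitch) Rx(roll)).
In Python, from bench import readout, imaging, workorder gives the robot as it stands. The module is installed in compiled form; this text tells all that it offers.
- The arm moves only by the tool drive_tool, never from a script. Its argument "moves" is a list of rows, each an object of numbers: "tx", "ty", "tz": the shift along the tool's x, y, z in units of 25 mm (1.0 is 25 mm); "twist": the turn about the tool's z in degrees. A call has 1 to 12 rows; each row is the pose to reach, as a shift and turn from the pose commanded when the call began, along the tool's axes at that moment; what a row does not reach only later rows make up. A row lasts 1/12 s, in which the tool goes at most 41.7 mm and 7.16 degrees, less where a joint would pass 70% of its speed; a pose out of reach is approached as far as the arm can. A call with a gripper value outside its range is refused whole. "jaw" is the opening, from 0 (shut) to 1 (fully open), set as the call begins (left out, the last holds). The fingers move at their own pace and stop on an object; "squeeze" is the grip in N (left out, the last holds). Time passes only in rows, so rows that repeat a pose let the fingers close. It gives the time, the measured TCP pose, the force, the opening and the grip force at its end, in the units of the state.
- readout.read_state(): the state, without advancing time (a new reading comes with each control period).
- imaging.read_camera(name): name is "scene" or "top" or "wrist"; returns a dict with "color" (384x512x3 uint8, blue, green, red), "fx", "fy", "cx", "cy" (pixels), "extrinsics" (4x4, takes a point from camera to world coordinates); the wrist camera has in their place "hand_eye" (4x4, takes a point from camera to tool coordinates, whose origin is the TCP and whose axes are the flange's). Camera axes: x right, y down, z forward; pixel columns grow to the right and rows downward; lengths in m; the calibration is good to about 2 mm. A picture is of the moment at which its call begins: read the wrist's pose just before it. There is no depth.
- workorder.finish_job(): hands the job in; it is judged then, once.
The state is a dict: "t": time; "qpos": joint angles; "joint_vel": joint speeds; "joint_torque": joint torques, N m; "eef_pos": TCP position; "tcp_rot": TCP orientation; "force": force on the tool from outside, world axes, zero at the start; "ft_torque": the same for the moment, N m; "grip_width": finger opening in m; "gripper_force": force on a finger pad.
Only numpy, scipy, OpenCV 4.12 (cv2) and the standard library are available. Lean on these libraries where they do the work, as an engineer would, in place of code of your own. Each camera call takes 0.05 s, during which the arm holds its last target. There are 200 camera calls.

## Working session

There is one attempt and no reset: what is moved stays moved. The work goes in short steps, Python scripts to look and compute and a tool call to move; the robot and the scene stay as the last step left them, time stands still between calls to the robot, and variables do not carry over. Pictures are saved under pics/ and viewed, at most 10 in all, crops included, and the job is handed in when it is done.

Besides the shell and the picture viewer there is one more tool, called as name(argument=value, ...) on one line, values as JSON. drive_tool: Moves the arm, as the interface text tells. Its arguments: {"type":"object","properties":{"moves":{"type":"array","items":{"type":"object","properties":{"tx":{"type":"number"},"ty":{"type":"number"},"tz":{"type":"number"},"twist":{"type":"number"}}}},"jaw":{"type":"number"},"squeeze":{"type":"number"}},"required":["moves"]}

```bash
mkdir -p pics; python3 - <<'E'
from bench import readout, imaging
import cv2, numpy as np
s=readout.read_state(); print(s)
for n in("top","scene"):
    c=imaging.read_camera(n); cv2.imwrite(f"pics/{n}0.png",c["color"])
    print(n,c["fx"],c["fy"],c["cx"],c["cy"]); print(np.round(c["extrinsics"],4).tolist())
E
```

```text
{'t': 0.0, 'qpos': array([-1.40142119e+00,  1.31149200e-01,  1.48928021e+00, -3.17840225e-05,
        1.52300164e+00, -8.53888725e-02]), 'joint_vel': array([ 0.00174729, -0.00178593, -0.00051103, -0.00139645, -0.0007251 ,
       -0.0007391 ]), 'joint_torque': array([ 2.04078016e-03, -5.69387484e+01, -5.00555098e+01,  3.49155005e-05,
        1.44855177e-02, -2.43737702e-05]), 'eef_pos': array([ 0.15113977, -0.58011568,  0.24725104]), 'tcp_rot': array([-3.13975824e+00, -1.25158985e-04,  2.54765438e-01]), 'force': array([ 0.72717479, -0.7841743 , -0.46311896]), 'ft_torque': array([ 0.06120827,  0.00732823, -0.0569957 ]), 'gripper_force': 0.0, 'grip_width': 0.08530785896245861}
top 382.9457384945781 382.9457384945781 249.87015609240785 192.71487311845337
[[0.0108, -0.9979, 0.0637, 0.4733], [-0.9996, -0.0125, -0.0267, -0.292], [0.0274, -0.0634, -0.9976, 0.9217], [0.0, 0.0, 0.0, 1.0]]
scene 486.9707974631206 486.9707974631206 254.69264924975977 199.28876777671377
[[0.8833, -0.3078, 0.3535, 0.2429], [-0.4687, -0.5871, 0.66, -0.8506], [0.0044, -0.7487, -0.6629, 0.6281], [0.0, 0.0, 0.0, 1.0]]
```

```bash
python3 - <<'E'
import cv2
c=cv2.imread("pics/top0.png"); cv2.imwrite("pics/top0b.png",cv2.resize(c,(800,600),interpolation=cv2.INTER_CUBIC))
E
```

```text
(no output)
```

View pics/top0b.png

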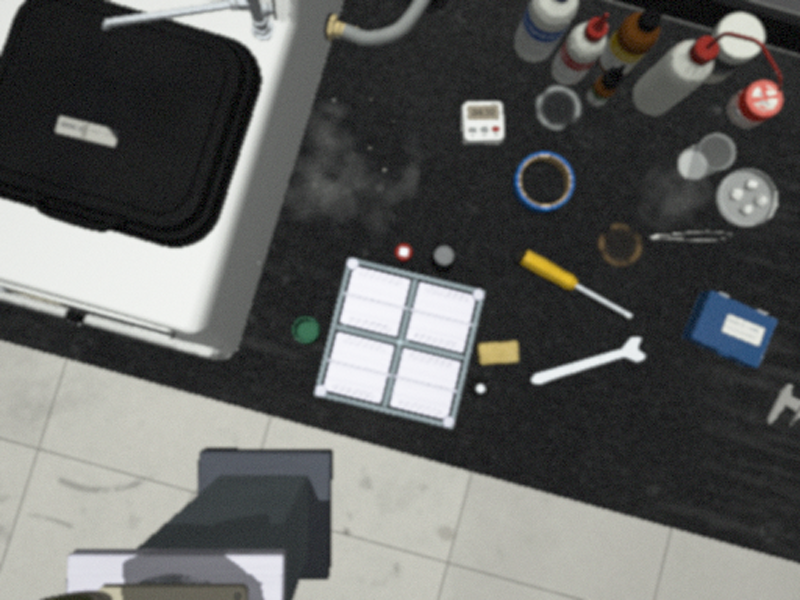

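View pics/scene0.png

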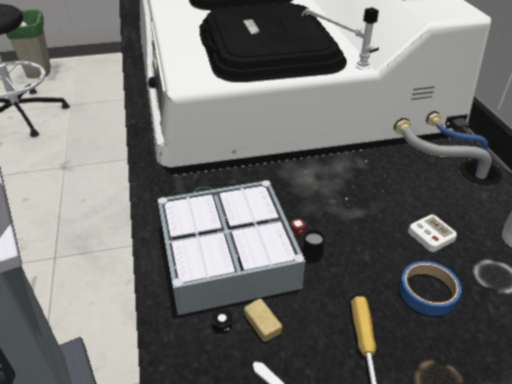

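The top view shows the box with rim corners at about (352,262), (482,293), (450,426) and (319,393) on the 800x600 picture. Bystanders: cup at left, red and loupe at the far side, clay and black disc on the right.

```bash
cat > h.py <<'E'
import numpy as np
from bench import readout, imaging
def ray(px,K,E,z):
    d=E[:3,:3]@np.array([(px[0]-K[2])/K[0],(px[1]-K[3])/K[1],1]); p=E[:3,3]; return (p+d*(z-p[2])/d[2])
E
python3 - <<'E'
from h import *
import cv2
c=imaging.read_camera("top");K=[c[k] for k in("fx","fy","cx","cy")];E=c["extrinsics"]
P=np.array([ray((u/1.5625,v/1.5625),K,E,.066) for u,v in[(352,262),(482,293),(450,426),(319,393)]])[:,:2]
print(P, P.mean(0)); 
for i in range(4):
    d=P[i]-P[(i+1)%4]; print(np.linalg.norm(d),np.degrees(np.arctan2(d[1],d[0])))
cr=c["color"][155:285,190:345]; cv2.imwrite("pics/c1.png",cv2.resize(cr,None,fx=4.5,fy=4.5,interpolation=cv2.INTER_CUBIC))
E
```

```text
[[ 0.58360498 -0.25906714]
 [ 0.54134383 -0.44676682]
 [ 0.35152184 -0.40135812]
 [ 0.39643015 -0.21520394]] [ 0.4682252  -0.33059901]
0.19239848237336118 77.3112720912138
0.19517770634648243 -13.453322320133523
0.1914944760778897 -103.56302886086591
0.1922456698002986 166.81110239084293
```

View pics/c1.png

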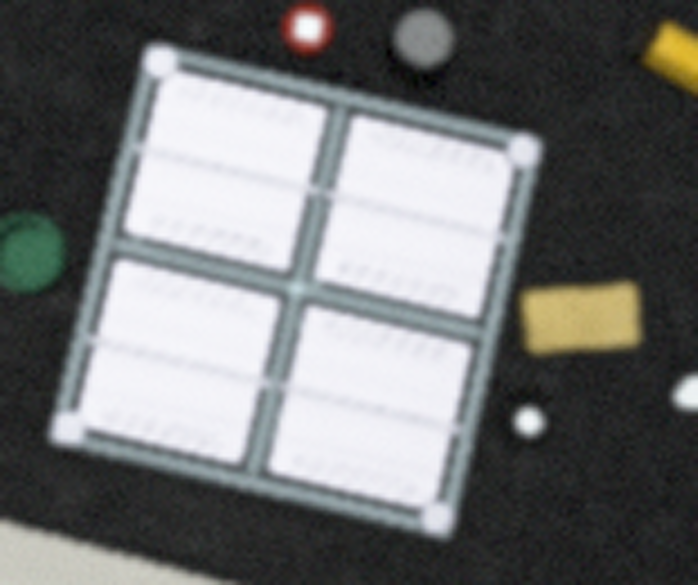

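```bash
cat >> h.py <<'E'
from scipy.spatial.transform import Rotation as Ro
YAW=np.radians(-13.2); C=np.array([.468,-.3306])
def go(bx,by,z):
    s=readout.read_state(); R=Ro.from_euler('xyz',s['tcp_rot']).as_matrix()
    c,n=np.cos(YAW),np.sin(YAW)
    t=np.array([C[0]+c*bx-n*by,C[1]+n*bx+c*by,z]); d=R.T@(t-s['eef_pos'])/.025
    print('t',s['t'],'target',t.round(4),'move',d.round(2),'twist',np.degrees(s['tcp_rot'][2]-YAW).round(1),'F',s['force'].round(1))
E
python3 -c "
from h import *
go(-.023,-.049,.12)"
```

```text
t 0.15 target [ 0.4344 -0.3731  0.12  ] move [13.05 -5.16  5.11] twist 27.8 F [-0.1 -0.3 -0.2]
```

drive_tool(moves=[{"tx":0.6,"ty":-0.2,"tz":0.2,"twist":2},{"tx":1.7,"ty":-0.7,"tz":0.5,"twist":5},{"tx":3,"ty":-1.2,"tz":1,"twist":8},{"tx":4.4,"ty":-1.7,"tz":1.4,"twist":11},{"tx":5.8,"ty":-2.3,"tz":1.8,"twist":14},{"tx":7.2,"ty":-2.9,"tz":2.2,"twist":17},{"tx":8.6,"ty":-3.4,"tz":2.6,"twist":20},{"tx":10,"ty":-4,"tz":3,"twist":23},{"tx":11.3,"ty":-4.5,"tz":3.4,"twist":25.5},{"tx":12.3,"ty":-4.9,"tz":3.7,"twist":27},{"tx":12.9,"ty":-5.1,"tz":3.9,"twist":27.8},{"tx":13.05,"ty":-5.16,"tz":4,"twist":27.8}], jaw=0)

```text
t: 1.15
eef_pos: [0.4361, -0.371, 0.1469]
tcp_rot: [-3.14, 0.001, -0.228]
force: [0.5, 0.7, 0.4]
grip_width: -0.0001
gripper_force: 0.0
```

```bash
python3 - <<'E'
from h import *
import cv2
cv2.imwrite("pics/s1.png",imaging.read_camera("scene")["color"])
print(readout.read_state()['grip_width'])
go(-.023,-.049,.088)
E
```

```text
-1.4562476514984617e-05
t 1.2 target [ 0.4344 -0.3731  0.088 ] move [-0.02  0.07  2.35] twist 0.2 F [ 0.2  0.5 -0.9]
```

View pics/s1.png

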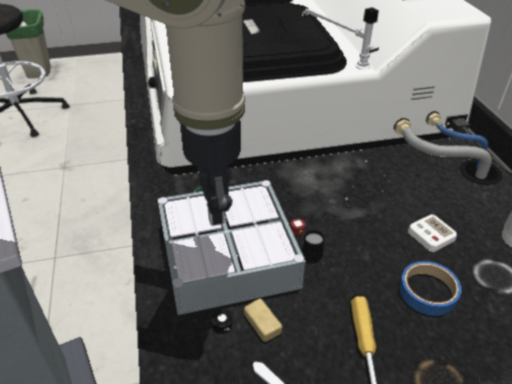

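The closed gripper hovers over the near right panel (fingertips at about (218,205)), as planned. Descending to just above it and pressing slowly.

drive_tool(moves=[{"ty":0.07,"tz":0.6},{"ty":0.07,"tz":1.3},{"ty":0.07,"tz":1.9},{"ty":0.07,"tz":2.3},{"ty":0.07,"tz":2.45},{"ty":0.07,"tz":2.5},{"ty":0.07,"tz":2.55},{"ty":0.07,"tz":2.6},{"ty":0.07,"tz":2.65},{"ty":0.07,"tz":2.65}])

```text
invalid input
```

drive_tool(moves=[{"tx":0,"ty":0.07,"tz":0.6,"twist":0},{"tx":0,"ty":0.07,"tz":1.3,"twist":0},{"tx":0,"ty":0.07,"tz":1.9,"twist":0},{"tx":0,"ty":0.07,"tz":2.3,"twist":0},{"tx":0,"ty":0.07,"tz":2.45,"twist":0},{"tx":0,"ty":0.07,"tz":2.5,"twist":0},{"tx":0,"ty":0.07,"tz":2.55,"twist":0},{"tx":0,"ty":0.07,"tz":2.6,"twist":0},{"tx":0,"ty":0.07,"tz":2.65,"twist":0},{"tx":0,"ty":0.07,"tz":2.65,"twist":0}], jaw=0)

```text
t: 2.03
eef_pos: [0.4343, -0.3755, 0.0826]
tcp_rot: [3.141, -0.001, -0.23]
force: [1.8, 0.1, -0.4]
grip_width: -0.0
gripper_force: 0.0
```

drive_tool(moves=[{"tx":0,"ty":0,"tz":0.05,"twist":0},{"tx":0,"ty":0,"tz":0.1,"twist":0},{"tx":0,"ty":0,"tz":0.1,"twist":0}], jaw=0)

```text
t: 2.28
eef_pos: [0.4344, -0.3755, 0.08]
tcp_rot: [3.141, -0.001, -0.23]
force: [0.4, 0.1, 2.7]
grip_width: 0.0001
gripper_force: 1.3
```

drive_tool(moves=[{"tx":0,"ty":0,"tz":0.05,"twist":0},{"tx":0,"ty":0,"tz":0.08,"twist":0},{"tx":0,"ty":0,"tz":0.08,"twist":0}], jaw=0)

```text
t: 2.53
eef_pos: [0.4346, -0.3757, 0.0793]
tcp_rot: [3.141, -0.001, -0.23]
force: [-3.6, 3.8, 12.8]
grip_width: 0.0001
gripper_force: 6.3
```

drive_tool(moves=[{"tx":0,"ty":0,"tz":-0.3,"twist":0},{"tx":0.1,"ty":0,"tz":-0.6,"twist":0},{"tx":0.6,"ty":0,"tz":-0.6,"twist":0},{"tx":1.2,"ty":0,"tz":-0.6,"twist":0},{"tx":1.7,"ty":0,"tz":-0.6,"twist":0},{"tx":1.84,"ty":0,"tz":-0.5,"twist":0},{"tx":1.84,"ty":0,"tz":-0.3,"twist":0},{"tx":1.84,"ty":0,"tz":-0.15,"twist":0},{"tx":1.84,"ty":0,"tz":-0.08,"twist":0},{"tx":1.84,"ty":0,"tz":-0.04,"twist":0},{"tx":1.84,"ty":0,"tz":0,"twist":0},{"tx":1.84,"ty":0,"tz":0,"twist":0}], jaw=0)

```text
t: 3.53
eef_pos: [0.4784, -0.3856, 0.0789]
tcp_rot: [-3.141, 0.0, -0.231]
force: [-4.9, 5.0, 13.6]
grip_width: 0.0001
gripper_force: 7.1
```

Far right is also latched (13.6 N at the same depth). Next: far left.

drive_tool(moves=[{"tx":0,"ty":0,"tz":-0.4,"twist":0},{"tx":0,"ty":-0.3,"tz":-0.6,"twist":0},{"tx":0,"ty":-1.2,"tz":-0.6,"twist":0},{"tx":0,"ty":-2.2,"tz":-0.6,"twist":0},{"tx":0,"ty":-3.2,"tz":-0.6,"twist":0},{"tx":0,"ty":-3.8,"tz":-0.6,"twist":0},{"tx":0,"ty":-3.92,"tz":-0.5,"twist":0},{"tx":0,"ty":-3.92,"tz":-0.25,"twist":0},{"tx":0,"ty":-3.92,"tz":-0.12,"twist":0},{"tx":0,"ty":-3.92,"tz":-0.05,"twist":0},{"tx":0,"ty":-3.92,"tz":0,"twist":0},{"tx":0,"ty":-3.92,"tz":0,"twist":0}], jaw=0)

```text
t: 4.53
eef_pos: [0.5007, -0.291, 0.077]
tcp_rot: [-3.141, 0.001, -0.231]
force: [-0.3, 1.2, 0.2]
grip_width: 0.0001
gripper_force: 0.0
```

Far left gives with no force: it is the loose one. Pushing it down.

drive_tool(moves=[{"tx":0,"ty":0,"tz":0.1,"twist":0},{"tx":0,"ty":0,"tz":0.2,"twist":0},{"tx":0,"ty":0,"tz":0.3,"twist":0},{"tx":0,"ty":0,"tz":0.4,"twist":0},{"tx":0,"ty":0,"tz":0.5,"twist":0},{"tx":0,"ty":0,"tz":0.5,"twist":0}], jaw=0)

```text
t: 5.03
eef_pos: [0.5008, -0.2901, 0.0642]
tcp_rot: [-3.141, 0.001, -0.23]
force: [-0.5, 0.3, 0.5]
grip_width: -0.0001
gripper_force: 0.0
```

drive_tool(moves=[{"tx":0,"ty":0,"tz":0.1,"twist":0},{"tx":0,"ty":0,"tz":0.2,"twist":0},{"tx":0,"ty":0,"tz":0.3,"twist":0},{"tx":0,"ty":0,"tz":0.3,"twist":0}], jaw=0)

```text
t: 5.37
eef_pos: [0.5008, -0.29, 0.0567]
tcp_rot: [-3.141, 0.001, -0.23]
force: [-0.1, 0.4, 0.5]
grip_width: 0.0002
gripper_force: 0.0
```

```bash
python3 - <<'E'
from h import *
import cv2
go(.023,.049,.055)
c=imaging.read_camera("scene")["color"][150:320,130:330]
cv2.imwrite("pics/s2.png",cv2.resize(c,None,fx=3,fy=3,interpolation=cv2.INTER_CUBIC))
E
```

```text
t 5.3667 target [ 0.5016 -0.2881  0.055 ] move [ 0.01 -0.08  0.07] twist -0.0 F [-0.1  0.4  0.5]
```

View pics/s2.png

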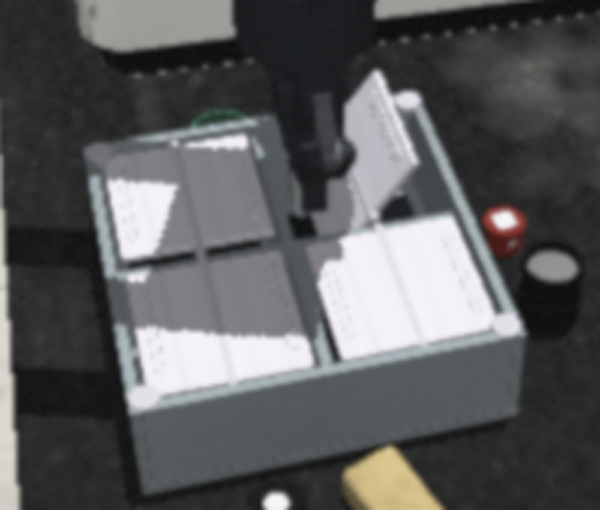

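The far-left panel stands steeply tilted, inner edge down and outer edge raised at about (400,120); the arm is clear of it. A little more depth while watching the force.

drive_tool(moves=[{"tx":0,"ty":0,"tz":0.06,"twist":0},{"tx":0,"ty":0,"tz":0.12,"twist":0},{"tx":0,"ty":0,"tz":0.12,"twist":0}], jaw=0)

```text
t: 5.67
eef_pos: [0.5011, -0.2902, 0.0542]
tcp_rot: [-3.141, 0.0, -0.23]
force: [0.1, 0.3, 1.1]
grip_width: -0.0
gripper_force: 0.0
```

Retract straight up and check.

drive_tool(moves=[{"tx":0,"ty":0,"tz":-0.3,"twist":0},{"tx":0,"ty":0,"tz":-0.8,"twist":0},{"tx":0,"ty":0,"tz":-1.5,"twist":0},{"tx":0,"ty":0,"tz":-2.4,"twist":0},{"tx":0,"ty":0,"tz":-3.4,"twist":0},{"tx":0,"ty":0,"tz":-4.4,"twist":0},{"tx":-1,"ty":0,"tz":-5,"twist":0},{"tx":-2,"ty":0,"tz":-5.4,"twist":0},{"tx":-2.6,"ty":0,"tz":-5.6,"twist":0},{"tx":-2.8,"ty":0,"tz":-5.6,"twist":0},{"tx":-2.8,"ty":0,"tz":-5.6,"twist":0}], jaw=0)

```text
t: 6.58
eef_pos: [0.4329, -0.2747, 0.1962]
tcp_rot: [3.14, -0.002, -0.231]
force: [-0.7, -0.9, -0.3]
grip_width: -0.0001
gripper_force: 0.0
```

```bash
python3 - <<'E'
from h import *
import cv2
go(.023,.049,.2)
c=imaging.read_camera("scene");K=[c[k] for k in("fx","fy","cx","cy")];E=np.linalg.inv(c["extrinsics"])
im=cv2.resize(c["color"][150:320,130:330],None,fx=4,fy=4,interpolation=cv2.INTER_CUBIC)[:, :, :].copy()
# predicted position of the raised panel edge for some tilts
for th,col in((-.85,(0,0,255)),(-1.1,(0,255,0))):
    pts=[]
    for y in(.007,.091):
        bx=.049+(-np.cos(th)*-.042)+np.sin(th)*.0025; bz=.061-.042*np.sin(th)+.0025*np.cos(th)
        cy,n=np.cos(YAW),np.sin(YAW); p=E@[C[0]+cy*bx-n*y,C[1]+n*bx+cy*y,bz,1]
        pts.append((int(4*(K[0]*p[0]/p[2]+K[2]-130)),int(4*(K[1]*p[1]/p[2]+K[3]-150))))
    cv2.line(im,*pts,col,1); print(th,pts)
cv2.imwrite("pics/s3.png",im[:600])
E
```

```text
t 6.5833 target [ 0.5016 -0.2881  0.2   ] move [ 2.8  -0.1  -0.15] twist -0.0 F [-0.7 -0.9 -0.3]
-0.85 [(555, 217), (503, 93)]
-1.1 [(534, 211), (483, 86)]
```

View pics/s3.png

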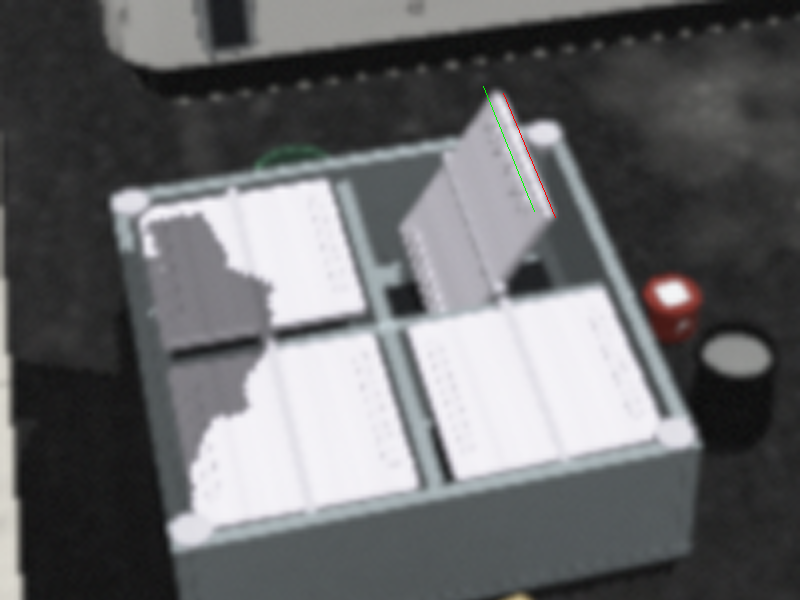

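The panel stays up at roughly 0.9–1.0 rad: its raised edge lies between or near the red (0.85) and green (1.1) predictions. I'll go back by the same path and push to the stop for margin.

drive_tool(moves=[{"tx":0.5,"ty":0,"tz":0,"twist":0},{"tx":1.5,"ty":0,"tz":0,"twist":0},{"tx":2.5,"ty":0,"tz":0.4,"twist":0},{"tx":2.8,"ty":0,"tz":1.2,"twist":0},{"tx":2.8,"ty":0,"tz":2.2,"twist":0},{"tx":2.8,"ty":0,"tz":3.2,"twist":0},{"tx":2.8,"ty":0,"tz":4.2,"twist":0},{"tx":2.8,"ty":0,"tz":5,"twist":0},{"tx":2.8,"ty":0,"tz":5.4,"twist":0},{"tx":2.8,"ty":0,"tz":5.6,"twist":0},{"tx":2.8,"ty":0,"tz":5.66,"twist":0},{"tx":2.8,"ty":0,"tz":5.66,"twist":0}], jaw=0)

```text
t: 7.63
eef_pos: [0.5017, -0.2906, 0.0535]
tcp_rot: [3.141, -0.0, -0.23]
force: [-0.0, 0.3, -0.1]
grip_width: 0.0001
gripper_force: 0.1
```

drive_tool(moves=[{"tx":0,"ty":0,"tz":0.05,"twist":0},{"tx":0,"ty":0,"tz":0.08,"twist":0},{"tx":0,"ty":0,"tz":0.08,"twist":0}], jaw=0)

```text
t: 7.88
eef_pos: [0.502, -0.2909, 0.0523]
tcp_rot: [3.141, -0.002, -0.23]
force: [0.4, 0.4, -0.3]
grip_width: 0.0001
gripper_force: 0.0
```

drive_tool(moves=[{"tx":0,"ty":0,"tz":0.05,"twist":0},{"tx":0,"ty":0,"tz":0.08,"twist":0},{"tx":0,"ty":0,"tz":0.08,"twist":0}], jaw=0)

```text
t: 8.13
eef_pos: [0.5013, -0.2904, 0.0491]
tcp_rot: [3.142, -0.0, -0.23]
force: [-0.1, 0.2, -0.7]
grip_width: -0.0002
gripper_force: 0.0
```

drive_tool(moves=[{"tx":0,"ty":0,"tz":0.05,"twist":0},{"tx":0,"ty":0,"tz":0.1,"twist":0},{"tx":0,"ty":0,"tz":0.1,"twist":0}], jaw=0)

```text
t: 8.38
eef_pos: [0.501, -0.2905, 0.0474]
tcp_rot: [3.141, 0.001, -0.23]
force: [-6.1, 1.7, 9.3]
grip_width: 0.0003
gripper_force: 5.1
```

drive_tool(moves=[{"tx":0,"ty":0,"tz":-0.3,"twist":0},{"tx":0,"ty":0,"tz":-0.8,"twist":0},{"tx":0,"ty":0,"tz":-1.5,"twist":0},{"tx":0,"ty":0,"tz":-2.4,"twist":0},{"tx":0,"ty":0,"tz":-3.4,"twist":0},{"tx":0,"ty":0,"tz":-4.4,"twist":0},{"tx":-1,"ty":0,"tz":-5,"twist":0},{"tx":-2,"ty":0,"tz":-5.6,"twist":0},{"tx":-2.6,"ty":0,"tz":-6,"twist":0},{"tx":-2.8,"ty":0,"tz":-6,"twist":0},{"tx":-2.8,"ty":0,"tz":-6,"twist":0}], jaw=0)

```text
t: 9.3
eef_pos: [0.433, -0.2747, 0.1981]
tcp_rot: [3.14, -0.003, -0.231]
force: [-0.1, -0.7, -0.0]
grip_width: 0.0001
gripper_force: 0.0
```

```bash
python3 - <<'E'
from h import *
import cv2
c=imaging.read_camera("scene");K=[c[k] for k in("fx","fy","cx","cy")];E=np.linalg.inv(c["extrinsics"])
im=cv2.resize(c["color"][160:240,210:290],None,fx=7,fy=7,interpolation=cv2.INTER_CUBIC)
o=im.copy()
for th,col in((.85,(0,0,255)),(1.1,(0,255,0))):
    for s in(1,-1):   # raised (+) and lowered (-) edge of the upper face
        pts=[]
        for y in(.007,.091):
            bx=.049+s*.042*np.cos(th)-.0025*np.sin(th); bz=.061+s*.042*np.sin(th)+.0025*np.cos(th)
            cy,n=np.cos(YAW),np.sin(YAW); p=E@[C[0]+cy*bx-n*y,C[1]+n*bx+cy*y,bz,1]
            pts.append((int(7*(K[0]*p[0]/p[2]+K[2]-210)),int(7*(K[1]*p[1]/p[2]+K[3]-160))))
        cv2.line(o,*pts,col,1)
cv2.imwrite("pics/s4.png",o)
print(readout.read_state()['eef_pos'])
E
```

```text
[ 0.43332931 -0.27457236  0.19713032]
```

View pics/s4.png

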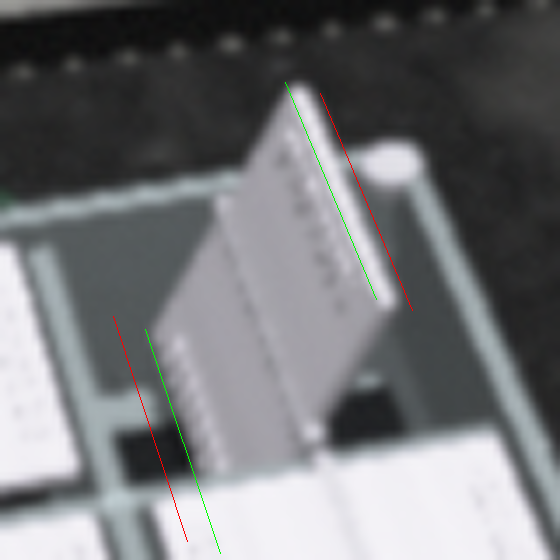

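The upper-face edges at (290,90)–(380,300) and (155,330) match the 1.1 rad prediction in green. The 9.3 N reading also showed the stop was reached, and the arm is clear.

```bash
python3 -c "
from bench import workorder
print(workorder.finish_job())"
```

```text
the job is handed in; nothing more can be done
None
```

The far left panel (panel_c) was the loose one. It now stands fully open at its 1.1 rad stop, the arm is clear, and the job is handed in with no verdict shown; the near left panel was never pressed because the loose one turned up third.

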